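Slide the drip tray between the pipe stubs and home under the tap

ROBOT

A 6-joint arm with a two-finger parallel gripper is mounted at the origin on the work surface. World frame = base frame: x ahead of the robot, y to its left, z up, the work surface at z = 0. Lengths are in m, angles in rad, forces in N, time in s.
With the tool pointing down it reaches from about 0.275 to 0.75 m from the base axis. Payload 10.2 kg.
Tool frame: the origin (TCP) lies midway between the tips of the shut fingers; the grasp point (between the pads) lies behind it (manip.hold_point_z is the z of the grasp point in the tool frame, in m); z points along the fingers, y is the line along which they close (so a half turn about z gives the same grasp; the last joint's range is limited). The gripper opens to 85 mm and grips with 20 to 120 N. Pads are 22 mm wide; open, the fingers measure 114 mm over their backs; the gripper's body (76 mm by 85 mm) begins 54 mm behind the grasp point. The pads swing forward as they close: fully open they stand 13 mm farther back than shut.
Start: joints at [0.922, 0.313, 1.498, -0, 1.331, -0.223], TCP at [0.217, 0.478, 0.231] pointing down, gripper open.
Joint ranges: [-2.94, 2.94], [-0.97, 2.17], [0.19, 2.56], [-1.23, 4.37], [0.02, 3.11], [-2.88, 2.88]. Speed limits (rad/s): [2.39, 2.39, 3.01, 3.14, 3.14, 3.14].

INTERFACE

Orientations are given as a unit quaternion [x, y, z, w].
In Python, from rig import status, eyes, job, manip gives the robot as it stands.
- The arm moves only by the tool drive_tool, never from a script. Its argument "targets" is a list of rows, each a list of 3 entries, a list of its own where there are three numbers: the shift along the tool's x, y, z in cm, then the turn, a rotation vector about the tool's x, y, z in rad, then the closure, from 0 (fully open) to 1 (shut). In form: [[[tx, ty, tz], [wx, wy, wz], fingers], ...]. A call has 1 to 10 rows; each row is the pose to reach, as a shift and turn from the pose commanded when the call began, along the tool's axes at that moment; what a row does not reach only later rows make up. A row lasts 1/12 s, in which the tool goes at most 41.7 mm and 7.16 degrees, less where a joint would pass 70% of its speed; a pose out of reach is approached as far as the arm can. A call with a gripper value outside its range is refused whole. The fingers move at their own pace and stop on an object; the grip force is fixed at half the most. Time passes only in rows, so rows that repeat a pose let the fingers close. It gives the time, the measured TCP pose, the force, the opening and the grip force at its end, in the units of the state.
- status.get_obs(): the state, without advancing time (a new reading comes with each control period).
- eyes.grab_frame(name): name is "scene" or "top" or "wrist"; returns the picture (400x640x3 uint8, red, green, blue); there is no depth.
- eyes.get_calibration(name): a dict with "fovy" (degrees; the focal length in pixels is half the picture's height over the tangent of half this angle, whatever the lens; pixels are square), "cx", "cy" (the principal point, pixels), "rvec" (rotation vector, rad) and "tvec" (3), from world to camera coordinates, as OpenCV has them. Camera axes: x right, y down, z forward; pixel columns grow to the right and rows downward; lengths in m; the calibration is good to about 2 mm. A picture is of the moment at which its call begins: read the wrist's pose just before it. get_calibration takes no time and is no camera call; for the wrist camera it gives the pose at the moment of the call.
- job.finish_job(): hands the job in; it is judged then, once.
Trained networks look in the newest picture that a camera, given by its name, has taken for a name from the list of things; names that differ only in an ending like _2 or _b are one class to them, and where a whole thing is asked for, a point or a joint stands for the part that bears it (a point fixed in the world has none). Each returns a list of dicts, best first, with "conf" (0 to 1); they miss things now and then, are a little off and sometimes report something else, mostly with a low value. They report only what shows in the picture. A call takes as long as a camera call. They do not tell look-alikes from the thing itself.
- eyes.silhouettes(camera, thing): "pixels" (400x640 bool, what is visible of it) and "at" ([column, row] in pixels, amid what is visible of it).
- eyes.landmark_of(camera, thing): "at" ([column, row] in pixels: a listed point, or the origin of a listed thing).
The state is a dict: "clock": time; "joint_pos": joint angles; "joint_velocities": joint speeds; "effort": joint torques, N m; "position": TCP position; "tcp_rot": TCP orientation; "ft_force": force on the tool from outside, world axes, zero at the start; "wrist_torque": the same for the moment, N m; "width": finger opening in m; "gripper_force": force on a finger pad.
Only numpy, scipy, OpenCV 4.12 (cv2) and the standard library are available. Lean on these libraries where they do the work, as an engineer would, in place of code of your own. Each camera call takes 0.05 s, during which the arm holds its last target. There are 200 camera calls.

TASK

Push the steel drip tray along the bench, end first, through the narrow gap between the two capped pipe stubs and on until its leading end is home and square against the black kerb under the tap. Only push it with the fingers: it stays flat on the bench and is never lifted or carried. Leave the bottle, the jar and the brush where they stand.

Things in the scene. Friction and masses are not known exactly. Their poses are not given: they have to be found in the camera images.
- washpoint: Fixed wash point; yaw and place vary. Origin: on the bench top (z = 0), midway between the two capped pipe stubs. Its x axis is the way through the gap towards the tap (roughly world +y, within 0.25 rad); z up. The stubs are upright cylinders, 34 mm in diameter, 40 mm tall, copper with brass caps, centred at x = 0, y = -66 and +66 mm: the gap is 98 mm wide.
- kerb (a point): Middle of the black kerb's near face, at bench level: at x = 175 mm, y = 0 of the wash point, same axes. The kerb is fixed, 150 mm along y, 30 mm tall.
- spout (a point): Mouth of the fixed steel tap's spout, 122 mm above the bench, 15 mm before the kerb's face. The spout arches back to the riser, which stands 50 mm behind the kerb's face and is 185 mm tall.
- tray: Loose open steel drip tray, 130 mm long (its x), 90 mm wide (its y), 24 mm tall, walls 4 mm, 0.2 to 0.42 kg. Origin: centre of its underside. Starts flat, its centre 165 to 220 mm before the gap, up to 35 mm off the centre line, turned up to 0.45 rad from it. Slides with dry friction. Home: its centre at x = 110 mm, y = 0 of the wash point.
- bottle: Bystander: round pale plastic bottle with a red cap, 56 mm in diameter, 150 mm tall; origin at the centre of its underside.
- jar: Bystander: white round jar, 60 mm in diameter, 85 mm tall; origin at the centre of its underside.
- brush: Bystander: scrubbing brush, wooden back, 110 x 45 mm and 42 mm tall, long along its x; origin at the centre of its underside.
There are look-alikes about, which are no part of the job. There is more than one size of the tray; the one meant has the size given above.

How it is judged:
By the outcome, as a careful person would: the job done as asked, in the order asked, and still so for the second after the job is handed in, with the robot touching nothing.
It also fails if it takes over 64 s, if anything falls off the work surface, if the arm or the gripper's body presses on something with over 40 N, if the wrist force passes 120 N, or if a joint passes its speed limit or range.

## Working session

There is one attempt and no reset: what is moved stays moved. The work goes in short steps, Python scripts to look and compute and a tool call to move; the robot and the scene stay as the last step left them, time stands still between calls to the robot, and variables do not carry over. Pictures are saved under pics/ and viewed, at most 10 in all, crops included, and the job is handed in when it is done.

Besides the shell and the picture viewer there is one more tool, called after ">>>" in YAML: its name, and indented under it one key for each argument. drive_tool: Moves the arm, as the interface text tells. Its arguments: {"type":"object","properties":{"targets":{"type":"array"}},"required":["targets"]}

```bash
mkdir -p pics
cat > h.py <<'E'
import numpy as np, cv2
from rig import status, eyes, job, manip
def cal(n):
    c=eyes.get_calibration(n); f=200/np.tan(np.radians(c['fovy'])/2)
    K=np.array([[f,0,c['cx']],[0,f,c['cy']],[0,0,1.]])
    return K,np.array(c['rvec'],float),np.array(c['tvec'],float),c
def ray(n,px,z=0.):
    K,r,t,_=cal(n); R=cv2.Rodrigues(r)[0]; C=-R.T@t
    d=R.T@np.linalg.inv(K)@np.array([px[0],px[1],1.]); s=(z-C[2])/d[2]; return C+s*d
def proj(n,P):
    K,r,t,_=cal(n); return cv2.projectPoints(np.array(P,float).reshape(-1,3),r,t,K,None)[0].reshape(-1,2)
def snap(n,f):
    im=eyes.grab_frame(n); cv2.imwrite('pics/'+f,im[:,:,::-1]); return im
E
python3 - <<'E'
from h import *
snap('top','top0.png'); 
for th in ['tray','washpoint','kerb','bottle','jar','brush','spout']:
    print(th)
    for d in eyes.landmark_of('top',th): print('  ',np.round(d['at'],1),round(d['conf'],2),ray('top',d['at']).round(3))
snap('scene','scene0.png')
print(eyes.get_calibration('top'),status.get_obs(),manip.hold_point_z)
E
```

```text
tray
   [440.4 273.5] 0.97 [ 0.379 -0.29   0.   ]
   [412.5 205.6] 0.8 [ 0.555 -0.224  0.   ]
   [404.  128.5] 0.6 [ 0.761 -0.209  0.   ]
washpoint
kerb
   [265.3 193.4] 0.94 [0.594 0.162 0.   ]
bottle
   [259.1 126.4] 0.82 [0.774 0.178 0.   ]
jar
   [294.3 128.3] 0.83 [0.767 0.084 0.   ]
brush
   [258.5 253.1] 0.91 [0.438 0.18  0.   ]
spout
   [264. 189.] 0.65 [0.605 0.166 0.   ]
{'fovy': 53.323085845544206, 'cx': 322.16055772672047, 'cy': 196.54559805323404, 'rvec': array([ 2.1560571 , -2.18929606,  0.07947982]), 'tvec': array([0.02083298, 0.58052345, 0.99942755])} {'clock': 0.45, 'joint_pos': array([ 9.21553992e-01,  3.12922930e-01,  1.49776177e+00, -2.00647951e-05,
        1.33104399e+00, -2.23412789e-01]), 'joint_velocities': array([-0.00049742, -0.00029249,  0.00113814, -0.00077112,  0.00039334,
       -0.00067545]), 'effort': array([-2.24529467e-03, -4.11869895e+01, -2.59719157e+01, -2.46792206e-04,
        9.53656163e-04,  5.64645546e-06]), 'position': array([0.21686904, 0.4780821 , 0.23125916]), 'tcp_rot': array([ 2.11307419e-01,  9.77419649e-01, -6.57636504e-05, -1.99130138e-05]), 'ft_force': array([ 0.24483252, -0.05619438,  0.40648954]), 'wrist_torque': array([0.0005011 , 0.04052021, 0.01795466]), 'gripper_force': 0.0, 'width': 0.08547881772415318} -0.0187
```

View pics/top0.png

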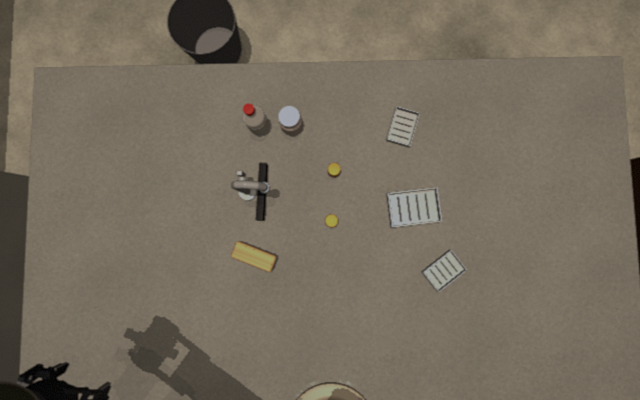

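View pics/scene0.png

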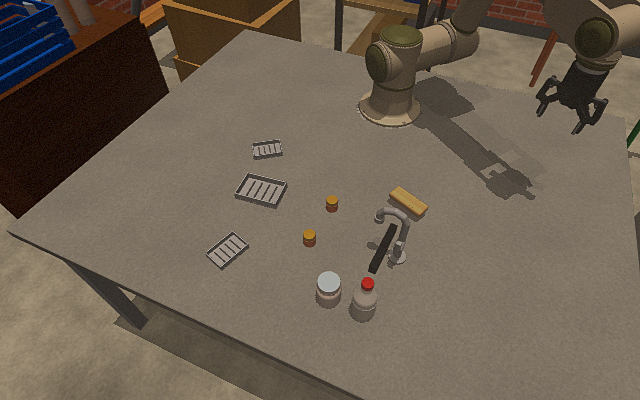

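The scene has three trays: a large one at top (414,208) and small ones at (403,127) and (443,270). The stubs are at (334,170) and (331,221), the kerb at (262,192), the brush at (255,256), the jar at (289,118) and the bottle at (254,118). I choose the large tray and will check its size and take a close crop.

```bash
cat >> h.py <<'E'
def traypose(n='top',near=None,zt=0.024):
    best=None
    for d in eyes.silhouettes(n,'tray'):
        m=d['pixels'].astype(np.uint8); c=cv2.findContours(m,cv2.RETR_EXTERNAL,cv2.CHAIN_APPROX_NONE)[0]
        c=max(c,key=cv2.contourArea).reshape(-1,2)
        w=np.array([ray(n,p,zt)[:2] for p in c])
        (cx,cy),(a,b),ang=cv2.minAreaRect((w*1000).astype(np.float32))
        L=np.radians(ang) if a>b else np.radians(ang+90)
        print('tray',np.round(d['at']),round(d['conf'],2),'c',round(cx,1),round(cy,1),'LxW',round(max(a,b)),round(min(a,b)),'axis',round(L%np.pi,3))
E
python3 - <<'E'
from h import *
im=eyes.grab_frame('top')
hsv=cv2.cvtColor(im,cv2.COLOR_RGB2HSV)
P=[]
for (u,v) in [(334,170),(331,221)]:
    m=np.zeros((400,640),bool); m[v-12:v+13,u-12:u+13]=True
    m&=(hsv[...,1]>140)&(hsv[...,2]>90)
    y,x=np.nonzero(m); print(len(x),(x.min()+x.max())/2,(y.min()+y.max())/2,x.mean(),y.mean())
    P.append(ray('top',(x.mean(),y.mean()),.04)[:2])
P=np.array(P); print('stubs',P.round(4),np.linalg.norm(P[0]-P[1]),'mid',P.mean(0).round(4))
d=P[1]-P[0]; yaw=np.arctan2(d[0],-d[1])  # candidate
e=P[0]-P[1]; ax=np.array([-e[1],e[0]])/np.linalg.norm(e); print('x axis',ax, 'dev from +y',np.arctan2(-ax[0],ax[1]))
d=eyes.silhouettes('top','kerb')[0]; print('kerb',d['at'])
traypose()
cr=cv2.resize(im[95:295,370:480],None,fx=3,fy=3); cv2.imwrite('pics/crop.png',cr[:,:,::-1])
E
```

```text
124 333.5 169.0 333.61290322580646 168.95967741935485
117 331.5 220.0 331.2393162393162 220.4017094017094
stubs [[ 0.6495 -0.0184]
 [ 0.5188 -0.0102]] 0.13094488768489398 mid [ 0.5842 -0.0143]
x axis [0.06283376 0.99802401] dev from +y -0.06287518142702606
kerb [257.4, 186.7]
tray [414. 204.] 0.92 c 551.4 -222.5 LxW 134 93 axis 1.666
tray [445. 270.] 0.77 c 388.7 -291.4 LxW 95 70 axis 2.236
tray [402. 126.] 0.6 c 760.7 -201.0 LxW 96 65 axis 2.831
```

View pics/crop.png

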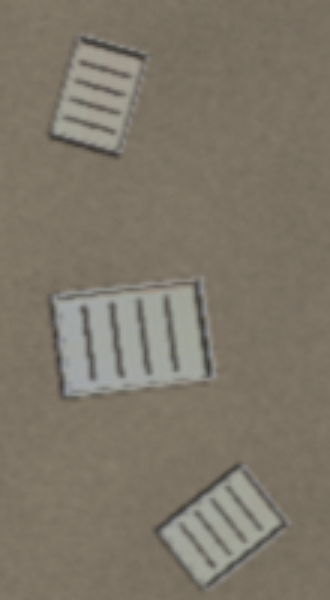

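The crop shows the large tray (centre about crop (132,335), 130x90) and two clearly smaller ones. The large tray is the one meant. In the wash frame it sits at about (-210, +20) mm, yaw +0.16. Plan: square and centre it with a push on its long side, then push straight from the rear.

>>> drive_tool:
  targets:
    - [[-50.8,-53.3,8],[0,0,-0.363],0.45]
    - [[-50.8,-53.3,8],[0,0,-0.363],0.45]
    - [[-50.8,-53.3,8],[0,0,-0.363],0.45]
    - [[-50.8,-53.3,8],[0,0,-0.363],0.45]
    - [[-50.8,-53.3,8],[0,0,-0.363],0.45]
    - [[-50.8,-53.3,8],[0,0,-0.363],0.45]
    - [[-50.8,-53.3,8],[0,0,-0.363],0.45]
    - [[-50.8,-53.3,8],[0,0,-0.363],0.45]
    - [[-50.8,-53.3,8],[0,0,-0.363],0.45]
    - [[-50.8,-53.3,8],[0,0,-0.363],0.45]

```text
clock: 1.43
position: [0.3498, 0.0964, 0.1878]
tcp_rot: [0.031, 1.0, 0.0, 0.001]
ft_force: [1.4, 0.8, 0.2]
width: 0.047
gripper_force: 0.0
```

```bash
cat >> h.py <<'E'
from scipy.spatial.transform import Rotation as Ro
O=np.array([.5842,-.0143]); AX=np.array([.0628,.998]); AY=np.array([-.998,.0628])
def w2(x,y,z): return np.r_[O+AX*x/1000+AY*y/1000,z/1000]
def goal(x,y,z,yang):
    "wash-frame mm goal, tool-y world angle -> shift cm, turn"
    s=status.get_obs(); R=Ro.from_quat(s['tcp_rot'])
    T=np.column_stack([[np.sin(yang),-np.cos(yang),0],[np.cos(yang),np.sin(yang),0],[0,0,-1]])
    T[:,0]=np.cross(T[:,1],T[:,2])
    print('to',(x,y,z),'shift',(R.inv().apply(w2(x,y,z)-s['position'])*100).round(2),'turn',(R.inv()*Ro.from_matrix(T)).as_rotvec().round(3))
def st():
    s=status.get_obs(); p=s['position']; d=p[:2]-O; R=Ro.from_quat(s['tcp_rot']).as_matrix()
    print('t',s['clock'],'p',p.round(4),'wash',(d@AX*1000).round(1),(d@AY*1000).round(1),'yang',np.arctan2(R[1,1],R[0,1]).round(3),'w',round(s['width'],4),'F',s['ft_force'].round(1),'j',s['joint_pos'].round(2))
E
python3 - <<'E'
from h import *
st(); goal(-210,112,90,1.508)
K,r,t,_=cal('wrist'); R=cv2.Rodrigues(r)[0]; print('cam',-R.T@t)
E
```

```text
t 1.4333 p [0.3498 0.0964 0.1878] wash 95.8 240.8 yang 1.508 w 0.047 F [1.4 0.8 0.2] j [-0.06 -0.01  2.    0.    1.15 -1.57]
to (-210, 112, 90) shift [-12.87 -30.58   9.79] turn [0.    0.001 0.   ]
cam [0.27141165 0.10160366 0.33085262]
```

>>> drive_tool:
  targets:
    - [[-12.9,-30.6,9.8],[0,0,0],0.45]
    - [[-12.9,-30.6,9.8],[0,0,0],0.45]
    - [[-12.9,-30.6,9.8],[0,0,0],0.45]
    - [[-12.9,-30.6,9.8],[0,0,0],0.45]
    - [[-12.9,-30.6,9.8],[0,0,0],0.45]
    - [[-12.9,-30.6,9.8],[0,0,0],0.45]
    - [[-12.9,-30.6,9.8],[0,0,0],0.45]
    - [[-12.9,-30.6,9.8],[0,0,0],0.45]
    - [[-12.9,-30.6,9.8],[0,0,0],0.45]
    - [[-12.9,-30.6,9.8],[0,0,0],0.45]

```text
clock: 2.27
position: [0.4593, -0.2176, 0.0885]
tcp_rot: [0.033, 0.999, 0.0, -0.0]
ft_force: [0.2, -0.1, -0.4]
width: 0.0469
gripper_force: 0.0
```

Run:
```python
from h import *
st(); goal(-210,112,5,1.508)
im=snap('wrist','w1.png')
```

```text
t 2.2667 p [ 0.4593 -0.2176  0.0885] wash -210.7 111.9 yang 1.505 w 0.0469 F [ 0.2 -0.1 -0.4] j [-0.67  0.44  1.72 -0.    0.98 -2.18]
to (-210, 112, 5) shift [0.   0.07 8.35] turn [ 0.    -0.001 -0.003]
```

View pics/w1.png

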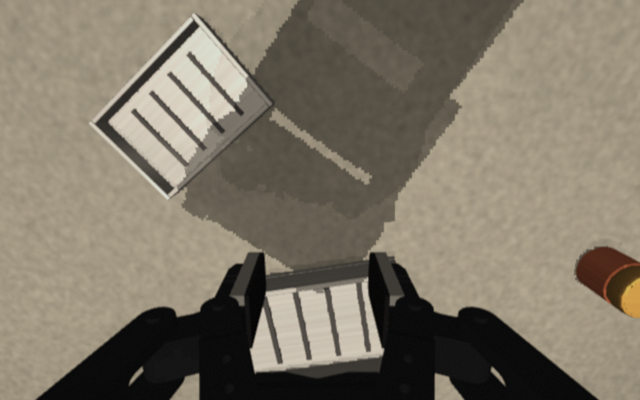

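The wrist view shows the big tray below the fingers (near edge about row 268), the small tray at (185,105) and a stub at (620,280). I'll check clearances before lowering.

Run:
```python
from h import *
def w(p,z=.024):
    q=ray('wrist',p,z)[:2]-O; return (q@AX*1000).round(1),(q@AY*1000).round(1)
for p in [(268,274),(325,268),(390,258),(270,103),(168,197)]: print(p,w(p))
for x in (-248,-172):
  for y in (101,123): print((x,y),proj('wrist',w2(x,y,10)).round())
```

```text
(268, 274) (np.float64(-242.0), np.float64(72.2))
(325, 268) (np.float64(-203.2), np.float64(76.7))
(390, 258) (np.float64(-159.6), np.float64(84.1))
(270, 103) (np.float64(-235.8), np.float64(184.3))
(168, 197) (np.float64(-302.9), np.float64(127.2))
(-248, 101) [[260. 227.]]
(-248, 123) [[259. 197.]]
(-172, 101) [[370. 227.]]
(-172, 123) [[371. 196.]]
```

>>> drive_tool:
  targets:
    - [[0,0,4],[0,0,0],0.45]
    - [[0,0,8.3],[0,0,0],0.45]
    - [[0,0,8.3],[0,0,0],0.45]
    - [[-1,0,8.3],[0,0,0],0.45]
    - [[-2,0,8.3],[0,0,0],0.45]
    - [[-2.7,0,8.3],[0,0,0],0.45]
    - [[-3.3,0,8.3],[0,0,0],0.45]
    - [[-3.9,0,8.3],[0,0,0],0.45]
    - [[-4.5,0,8.3],[0,0,0],0.45]
    - [[-4.5,0,8.3],[0,0,0],0.45]

```text
clock: 3.15
position: [0.5051, -0.218, 0.0072]
tcp_rot: [0.031, 1.0, -0.0, 0.001]
ft_force: [1.0, -0.0, 0.2]
width: 0.0468
gripper_force: 0.0
```

Run:
```python
from h import *
st(); goal(-210,56,5,1.508)
im=eyes.grab_frame('top'); traypose()
```

```text
t 3.15 p [ 0.5051 -0.218   0.0072] wash -208.3 66.1 yang 1.508 w 0.0468 F [ 1.  -0.   0.2] j [-0.62  0.64  1.64  0.    0.85 -2.13]
to (-210, 56, 5) shift [-1.01 -0.17  0.22] turn [-0.001  0.001  0.   ]
tray [404. 126.] 0.93 c 761.9 -200.6 LxW 98 66 axis 2.827
tray [400. 193.] 0.58 c 563.2 -226.7 LxW 133 85 axis 1.585
```

>>> drive_tool:
  targets:
    - [[-0.4,0,0.2],[0,0,0],0.45]
    - [[-0.8,0,0.2],[0,0,0],0.45]
    - [[-1,0,0.2],[0,0,0],0.45]
    - [[-1,0,0.2],[0,0,0],0.45]
    - [[3,0,0.2],[0,0,0],0.45]
    - [[7,0,0],[0,0,0],0.45]
    - [[11,0,-4],[0,0,0],0.45]
    - [[13,0,-8],[0,0,0],0.45]
    - [[13,0,-10],[0,0,0],0.45]

```text
clock: 4.0
position: [0.3718, -0.209, 0.1074]
tcp_rot: [0.032, 0.999, 0.001, -0.001]
ft_force: [1.5, 0.2, 0.8]
width: 0.0469
gripper_force: 0.0
```

Run:
```python
from h import *
st()
im=snap('top','t2.png'); traypose()
```

```text
t 4.0 p [ 0.3718 -0.209   0.1074] wash -207.7 199.7 yang 1.507 w 0.0469 F [1.5 0.2 0.8] j [-0.79  0.26  1.94 -0.    0.95 -2.29]
tray [406. 125.] 0.78 c 761.7 -201.0 LxW 96 65 axis 2.833
tray [417. 197.] 0.74 c 567.8 -229.9 LxW 135 92 axis 1.525
tray [454. 261.] 0.6 c 416.2 -313.6 LxW 81 45 axis 1.189
```

View pics/t2.png

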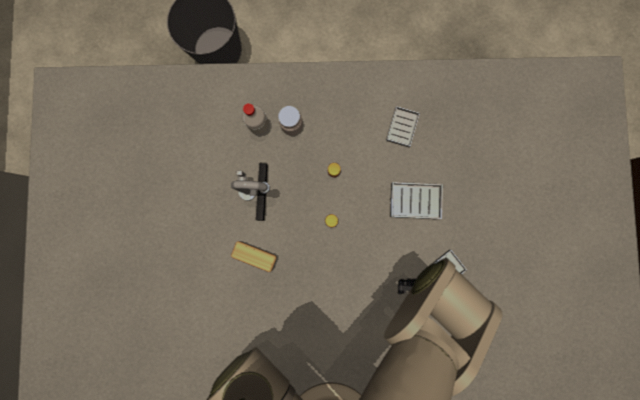

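The tray (417,201) is now nearly aligned: wash frame (-216, +3), yaw +0.017. Next I go behind it.

Run:
```python
from h import *
goal(-325,3,90,-0.063)
```

```text
to (-325, 3, 90) shift [-19.32 -11.46   2.33] turn [1.00e-03 1.00e-02 1.57e+00]
```

>>> drive_tool:
  targets:
    - [[-19.3,-11.5,2.3],[0,0,1.57],0.45]
    - [[-19.3,-11.5,2.3],[0,0,1.57],0.45]
    - [[-19.3,-11.5,2.3],[0,0,1.57],0.45]
    - [[-19.3,-11.5,2.3],[0,0,1.57],0.45]
    - [[-19.3,-11.5,2.3],[0,0,1.57],0.45]
    - [[-19.3,-11.5,2.3],[0,0,1.57],0.45]
    - [[-19.3,-11.5,2.3],[0,0,1.57],0.45]
    - [[-19.3,-11.5,2.3],[0,0,1.57],0.45]
    - [[-19.3,-11.5,2.3],[0,0,1.57],0.45]
    - [[-19.3,-11.5,2.3],[0,0,1.57],0.45]

```text
clock: 4.93
position: [0.56, -0.3366, 0.0826]
tcp_rot: [0.613, 0.79, 0.0, -0.0]
ft_force: [-0.4, -0.5, -0.4]
width: 0.0471
gripper_force: 0.0
```

Run:
```python
from h import *
st();goal(-325,3,90,-0.063)
```

```text
t 4.9333 p [ 0.56   -0.3366  0.0826] wash -323.2 3.9 yang 0.252 w 0.0471 F [-0.4 -0.5 -0.4] j [-0.72  0.73  1.24  0.    1.17 -0.97]
to (-325, 3, 90) shift [-0.2   0.03 -0.74] turn [-0.    -0.001  0.315]
```

>>> drive_tool:
  targets:
    - [[-0.1,0,0],[0,0,0.315],0.45]
    - [[-0.1,0,0],[0,0,0.315],0.45]
    - [[-0.1,0,0],[0,0,0.315],0.45]
    - [[-0.1,0,4],[0,0,0.315],0.45]
    - [[-0.1,0,7.7],[0,0,0.315],0.45]
    - [[-0.1,0,7.7],[0,0,0.315],0.45]

```text
clock: 5.43
position: [0.5578, -0.3356, -0.0002]
tcp_rot: [0.727, 0.687, -0.0, -0.005]
ft_force: [-0.2, 0.9, 0.0]
width: 0.0467
gripper_force: 0.0
```

Run:
```python
from h import *
st();goal(-240,3,6,-0.055)
```

```text
t 5.4333 p [ 5.578e-01 -3.356e-01 -2.000e-04] wash -322.3 6.2 yang -0.057 w 0.0467 F [-0.2  0.9  0. ] j [-0.72  0.83  1.29  0.    1.03 -0.66]
to (-240, 3, 6) shift [ 8.24  0.36 -0.58] turn [-0.007 -0.006 -0.002]
```

>>> drive_tool:
  targets:
    - [[2,0.2,-0.6],[0,0,0.03],0.45]
    - [[3.2,0.2,-0.6],[0,0,0.03],0.45]
    - [[4.2,0.2,-0.6],[0,0,0.03],0.45]
    - [[5.2,0.25,-0.6],[0,0,0.03],0.45]
    - [[6.2,0.25,-0.6],[0,0,0.03],0.45]
    - [[7.2,0.3,-0.6],[0,0,0.03],0.45]
    - [[8.2,0.3,-0.6],[0,0,0.03],0.45]
    - [[9,0.35,-0.6],[0,0,0.03],0.45]
    - [[9.6,0.35,-0.6],[0,0,0.03],0.45]
    - [[9.6,0.35,-0.6],[0,0,0.03],0.45]

```text
clock: 6.27
position: [0.569, -0.2404, 0.0125]
tcp_rot: [0.737, 0.676, 0.0, -0.001]
ft_force: [-0.3, 1.8, 0.3]
width: 0.0469
gripper_force: 0.0
```

```bash
cat >> h.py <<'E'
def trayedges(im,show=None):
    "fit tray pose in top view from silhouettes in wash frame, using side edges"
    for d in eyes.silhouettes('top','tray'):
        c=max(cv2.findContours(d['pixels'].astype(np.uint8),cv2.RETR_EXTERNAL,cv2.CHAIN_APPROX_NONE)[0],key=cv2.contourArea).reshape(-1,2)
        w=np.array([ray('top',p,.024)[:2]-O for p in c])*1000; w=np.column_stack([w@AX,w@AY])
        if abs(w[:,1].mean())>60: continue
        lo,hi=w[:,0].min(),w[:,0].max(); print('conf',round(d['conf'],2),'x range',lo.round(1),hi.round(1),'y range',w[:,1].min().round(1),w[:,1].max().round(1))
        k=(w[:,0]>lo+15)&(w[:,0]<hi-12); s=[]
        for sg in (1,-1):
            q=w[k&(sg*(w[:,1]-w[:,1].mean())>20)]
            if len(q)>8: f=np.polyfit(q[:,0],q[:,1],1); s.append(f); print('  side',sg,'slope',f[0].round(4),'y at mid',np.polyval(f,(hi-65)).round(1),len(q))
        q=w[(w[:,0]>hi-8)&(abs(w[:,1]-w[:,1].mean())<35)]; f=np.polyfit(q[:,1],q[:,0],1); print('  front slope',f[0].round(4),'x',f[1].round(1))
E
python3 - <<'E'
from h import *
st()
im=eyes.grab_frame('top'); traypose(); trayedges(im)
E
```

```text
t 6.2667 p [ 0.569  -0.2404  0.0125] wash -226.6 1.0 yang -0.086 w 0.0469 F [-0.3  1.8  0.3] j [-0.59  0.75  1.41  0.    0.98 -0.5 ]
tray [385. 195.] 0.93 c 575.5 -160.6 LxW 121 90 axis 1.537
tray [404. 126.] 0.89 c 760.3 -201.7 LxW 100 69 axis 2.837
tray [292. 123.] 0.28 c 782.0 91.9 LxW 78 60 axis 3.131
conf 0.93 x range -206.2 -85.2 y range -45.0 45.1
  side 1 slope 0.1796 y at mid 39.4 40
  side -1 slope -0.0276 y at mid -42.7 37
  front slope -0.0308 x -86.6
```

Run:
```python
from h import *
im=snap('wrist','w3.png')
```

```text
(no output)
```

View pics/w3.png

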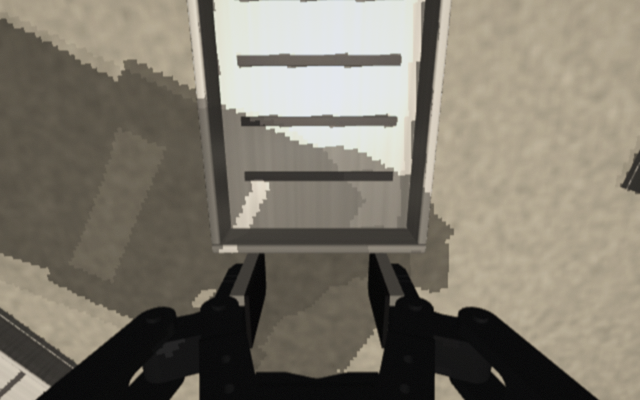

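The wrist view shows the tray's rear rim flat against both fingertips (corners about (213,248) and (427,247)) and its side rims running to (188,0) and (449,0).

```bash
cat >> h.py <<'E'
def wr(px,z=.024):
    q=(ray('wrist',px,z)[:2]-O)*1000; return np.array([q@AX,q@AY]).round(1)
E
python3 - <<'E'
from h import *
for p in [(188,0),(213,248),(427,247),(449,0)]: print(p,wr(p))
im=eyes.grab_frame('top')
cr=cv2.resize(im[145:245,310:450],None,fx=5.5,fy=5.5,interpolation=cv2.INTER_CUBIC); cv2.imwrite('pics/c3.png',cr[:,:,::-1])
# predicted corners for yaw -0.025, c (-151,y)
for y in (0,3):
    a=-.025;c,s=np.cos(a),np.sin(a)
    P=[w2(-151+c*u-s*v,y+s*u+c*v,24) for u,v in [(65,45),(65,-45),(-65,-45),(-65,45)]]
    print(y,((proj('top',P)-[310,145]+.5)*5.5-.5).round().tolist())
for u,v in [(0,66),(0,-66)]: print(((proj('top',w2(u,v,40))-[310,145]+.5)*5.5-.5).round())
E
```

```text
(188, 0) [-119.9   42.6]
(213, 248) [-212.    44.9]
(427, 247) [-213.8  -44.9]
(449, 0) [-122.2  -45.7]
0 [[303.0, 379.0], [315.0, 187.0], [593.0, 207.0], [583.0, 399.0]]
3 [[303.0, 385.0], [315.0, 194.0], [593.0, 214.0], [583.0, 406.0]]
[[119. 418.]]
[[132. 133.]]
```

View pics/c3.png

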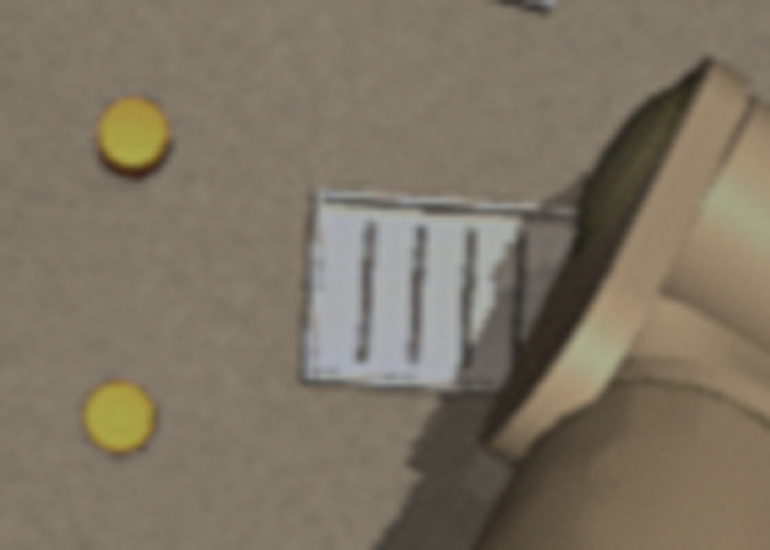

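Top crop: the front corners are at crop (303,381) and (316,193), the stub caps at (119,417) and (133,133). The tray is about +2 mm off centre with yaw about -0.02. I'll push on 45 mm along its heading.

>>> drive_tool:
  targets:
    - [[0.5,0,0.4],[0,0,0],0.45]
    - [[1.3,0,0.6],[0,0,0],0.45]
    - [[2.2,0,0.6],[0,0,0],0.45]
    - [[3.1,0,0.6],[0,0,0],0.45]
    - [[3.9,0,0.6],[0,0,0],0.45]
    - [[4.5,0,0.6],[0,0,0],0.45]
    - [[4.5,0,0.6],[0,0,0],0.45]

```text
clock: 7.1
position: [0.573, -0.1954, 0.0066]
tcp_rot: [0.737, 0.676, 0.0, -0.0]
ft_force: [0.1, -0.4, -0.6]
width: 0.0468
gripper_force: 0.0
```

Run:
```python
from h import *
st()
im=eyes.grab_frame('top'); trayedges(im)
cr=cv2.resize(im[145:245,310:410],None,fx=6,fy=6,interpolation=cv2.INTER_CUBIC); cv2.imwrite('pics/c4.png',cr[:,:,::-1])
for xx in (-103,-108):
  for y,a in ((0,0),(0,-.025)):
    c,s=np.cos(a),np.sin(a)
    P=[w2(xx+c*u-s*v,y+s*u+c*v,24) for u,v in [(65,45),(65,-45),(-10,-45),(-10,45)]]
    print(xx,y,a,((proj('top',P)-[310,145]+.5)*6-.5).round().tolist())
# wrist: sub-pixel outer rim lines
im=eyes.grab_frame('wrist'); cv2.imwrite('pics/w4.png',im[:,:,::-1])
```

```text
t 7.1 p [ 0.573  -0.1954  0.0066] wash -181.5 -0.2 yang -0.086 w 0.0468 F [ 0.1 -0.4 -0.6] j [-0.52  0.74  1.46  0.    0.95 -0.44]
conf 0.6 x range -144.9 -39.2 y range -45.3 44.8
  side 1 slope 0.1591 y at mid 38.9 34
  side -1 slope -0.0043 y at mid -44.1 31
  front slope 0.0146 x -42.0
-103 0 0 [[221.0, 412.0], [230.0, 203.0], [404.0, 211.0], [396.0, 420.0]]
-103 0 -0.025 [[218.0, 408.0], [232.0, 199.0], [407.0, 212.0], [394.0, 421.0]]
-108 0 0 [[232.0, 413.0], [241.0, 204.0], [416.0, 212.0], [408.0, 421.0]]
-108 0 -0.025 [[230.0, 409.0], [244.0, 200.0], [418.0, 212.0], [406.0, 421.0]]
```

View pics/c4.png

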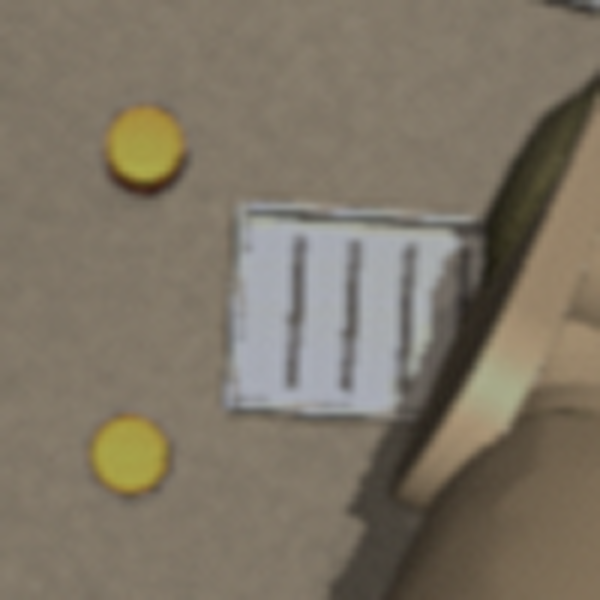

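Front corners are at crop (228,411) and (242,203): y about +1 mm, yaw about -0.025. I'll straighten gently while moving up to the gap.

>>> drive_tool:
  targets:
    - [[0.5,0.02,0],[0,0,-0.005],0.45]
    - [[1.2,0.05,0],[0,0,-0.01],0.45]
    - [[1.9,0.08,0],[0,0,-0.015],0.45]
    - [[2.5,0.11,0],[0,0,-0.02],0.45]
    - [[3,0.14,0],[0,0,-0.025],0.45]
    - [[3.4,0.15,0],[0,0,-0.025],0.45]
    - [[3.4,0.15,0],[0,0,-0.025],0.45]

```text
clock: 7.83
position: [0.5774, -0.1624, 0.0067]
tcp_rot: [0.728, 0.685, 0.0, -0.0]
ft_force: [0.3, 0.5, -0.4]
width: 0.0471
gripper_force: 0.0
```

Run:
```python
from h import *
st()
im=eyes.grab_frame('top'); trayedges(im)
cr=cv2.resize(im[145:245,310:410],None,fx=6,fy=6,interpolation=cv2.INTER_CUBIC); cv2.imwrite('pics/c5.png',cr[:,:,::-1])
for xx in (-68,-73):
  for y,a in ((0,0),(0,-.025)):
    c,s=np.cos(a),np.sin(a)
    P=[w2(xx+c*u-s*v,y+s*u+c*v,24) for u,v in [(65,45),(65,-45),(-10,-45),(-10,45)]]
    print(xx,y,a,((proj('top',P)-[310,145]+.5)*6-.5).round().tolist())
```

```text
t 7.8333 p [ 0.5774 -0.1624  0.0067] wash -148.2 -2.5 yang -0.061 w 0.0471 F [ 0.3  0.5 -0.4] j [-0.47  0.73  1.48  0.    0.94 -0.41]
conf 0.74 x range -103.9 -8.4 y range -45.9 44.6
  side 1 slope 0.1374 y at mid 39.1 30
  side -1 slope 0.0299 y at mid -45.0 26
  front slope 0.0348 x -10.4
conf 0.2 x range 163.7 265.5 y range -77.9 73.2
  side 1 slope -0.9543 y at mid 40.8 43
  side -1 slope 0.3027 y at mid -54.7 49
  front slope 0.0919 x 263.4
-68 0 0 [[139.0, 408.0], [148.0, 199.0], [323.0, 207.0], [314.0, 416.0]]
-68 0 -0.025 [[136.0, 404.0], [151.0, 196.0], [325.0, 208.0], [312.0, 417.0]]
-73 0 0 [[150.0, 409.0], [160.0, 200.0], [334.0, 208.0], [326.0, 417.0]]
-73 0 -0.025 [[148.0, 405.0], [163.0, 196.0], [337.0, 209.0], [323.0, 417.0]]
```

View pics/c5.png

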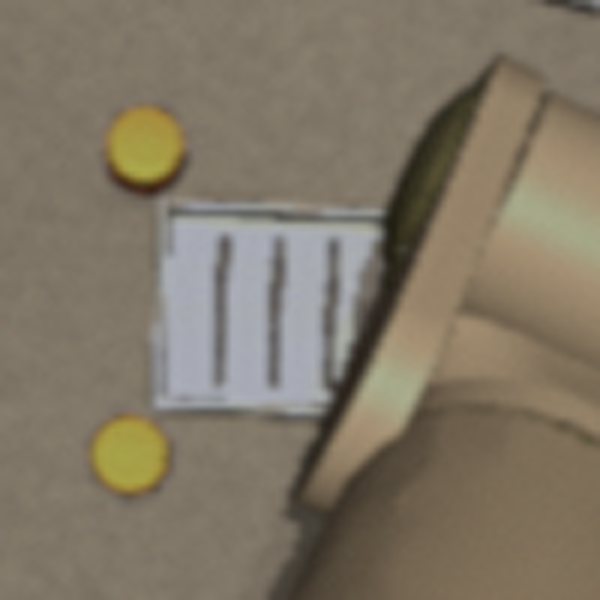

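Corners are at crop (153,410) and (166,203): yaw about 0, y about +1 mm, both inside the gap clearance. I'll push straight in.

>>> drive_tool:
  targets:
    - [[0.5,0,0],[0,0,0],0.45]
    - [[1.2,0.02,0],[0,0,0],0.45]
    - [[1.9,0.03,0],[0,0,0],0.45]
    - [[2.6,0.04,0],[0,0,0],0.45]
    - [[3.3,0.05,0],[0,0,0],0.45]
    - [[4,0.05,0],[0,0,0],0.45]
    - [[4.7,0.05,0],[0,0,0],0.45]
    - [[5.2,0.05,0],[0,0,0],0.45]
    - [[5.2,0.05,0],[0,0,0],0.45]

```text
clock: 8.68
position: [0.5811, -0.1103, 0.0067]
tcp_rot: [0.728, 0.685, 0.0, -0.0]
ft_force: [-0.8, -0.7, 0.1]
width: 0.0468
gripper_force: 0.0
```

Run:
```python
from h import *
st()
im=snap('wrist','w6.png')
```

```text
t 8.6833 p [ 0.5811 -0.1103  0.0067] wash -96.0 -3.0 yang -0.061 w 0.0468 F [-0.8 -0.7  0.1] j [-0.39  0.71  1.51  0.    0.92 -0.32]
```

View pics/w6.png

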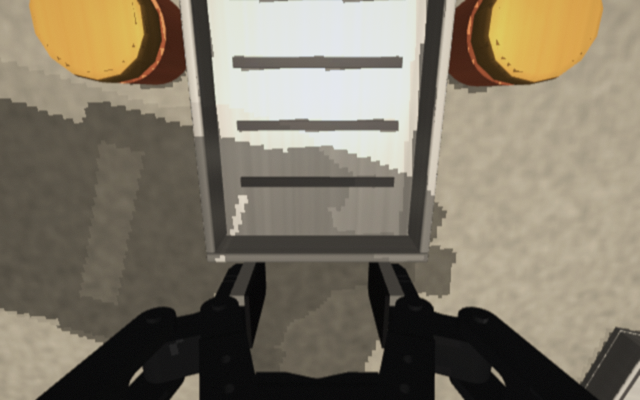

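The wrist view shows the tray between the stubs with an equal sliver each side (left 187/190, right 447/450), and square. I continue.

>>> drive_tool:
  targets:
    - [[0.6,0,0],[0,0,0],0.45]
    - [[1.5,0,0],[0,0,0],0.45]
    - [[2.4,0,0],[0,0,0],0.45]
    - [[3.3,0,0],[0,0,0],0.45]
    - [[4.2,0,0],[0,0,0],0.45]
    - [[5.1,0,0],[0,0,0],0.45]
    - [[5.9,0,0],[0,0,0],0.45]
    - [[6.5,0,0],[0,0,0],0.45]
    - [[7,0,0],[0,0,0],0.45]
    - [[7,0,0],[0,0,0],0.45]

```text
clock: 9.57
position: [0.5854, -0.0406, 0.0066]
tcp_rot: [0.728, 0.685, 0.0, -0.0]
ft_force: [0.3, 0.4, -0.0]
width: 0.047
gripper_force: 0.0
```

Run:
```python
from h import *
st()
im=eyes.grab_frame('top')
trayedges(im)
im=eyes.grab_frame('wrist'); cv2.imwrite('pics/w7.png',im[:,:,::-1])
g=cv2.cvtColor(im,cv2.COLOR_RGB2GRAY).astype(int)
for r in (20,200,225): print(r,[ (c,g[r,c]) for c in range(176,226,4)],[ (c,g[r,c]) for c in range(410,462,4)])
```

```text
t 9.5667 p [ 0.5854 -0.0406  0.0066] wash -26.1 -2.8 yang -0.061 w 0.047 F [ 0.3  0.4 -0. ] j [-0.27  0.7   1.52  0.    0.91 -0.21]
conf 0.86 x range 52.7 113.2 y range -48.5 40.8
  side 1 slope 0.0474 y at mid 38.2 13
  side -1 slope 0.0567 y at mid -48.5 13
  front slope -0.0236 x 111.5
20 [(176, np.int64(162)), (180, np.int64(156)), (184, np.int64(200)), (188, np.int64(215)), (192, np.int64(107)), (196, np.int64(51)), (200, np.int64(51)), (204, np.int64(49)), (208, np.int64(138)), (212, np.int64(223)), (216, np.int64(224)), (220, np.int64(227)), (224, np.int64(226))] [(410, np.int64(229)), (414, np.int64(227)), (418, np.int64(209)), (422, np.int64(209)), (426, np.int64(89)), (430, np.int64(49)), (434, np.int64(49)), (438, np.int64(48)), (442, np.int64(89)), (446, np.int64(205)), (450, np.int64(205)), (454, np.int64(150)), (458, np.int64(157))]
200 [(176, np.int64(72)), (180, np.int64(51)), (184, np.int64(50)), (188, np.int64(52)), (192, np.int64(52)), (196, np.int64(51)), (200, np.int64(71)), (204, np.int64(112)), (208, np.int64(107)), (212, np.int64(57)), (216, np.int64(56)), (22
[... 173 characters left out ...]
4, np.int64(88)), (438, np.int64(53)), (442, np.int64(52)), (446, np.int64(52)), (450, np.int64(52)), (454, np.int64(53)), (458, np.int64(104))]
225 [(176, np.int64(52)), (180, np.int64(51)), (184, np.int64(58)), (188, np.int64(93)), (192, np.int64(52)), (196, np.int64(52)), (200, np.int64(53)), (204, np.int64(102)), (208, np.int64(114)), (212, np.int64(81)), (216, np.int64(58)), (220, np.int64(58)), (224, np.int64(56))] [(410, np.int64(49)), (414, np.int64(51)), (418, np.int64(53)), (422, np.int64(77)), (426, np.int64(131)), (430, np.int64(123)), (434, np.int64(45)), (438, np.int64(44)), (442, np.int64(43)), (446, np.int64(99)), (450, np.int64(42)), (454, np.int64(45)), (458, np.int64(48))]
```

Run:
```python
from h import *
for p in [(183,20),(452.5,20),(201.5,225),(432.5,225)]: print(wr(p))
im=eyes.grab_frame('top')
cr=cv2.resize(im[145:245,230:350],None,fx=6,fy=6,interpolation=cv2.INTER_CUBIC); cv2.imwrite('pics/c7.png',cr[:,:,::-1])
f=lambda P:((proj('top',P)-[230,145]+.5)*6-.5).round().tolist()
P=[w2(49+u,v,24) for u,v in [(65,45),(65,-45),(-10,-45),(-10,45)]]
print(f(P), f([w2(175,75,30),w2(175,-75,30)]))
```

```text
[72.9 41.8]
[ 72.9 -46.7]
[ 0.6 43.1]
[  0.6 -47.5]
[[346.0, 395.0], [357.0, 187.0], [531.0, 195.0], [521.0, 403.0]] [[197.0, 458.0], [218.0, 109.0]]
```

View pics/c7.png

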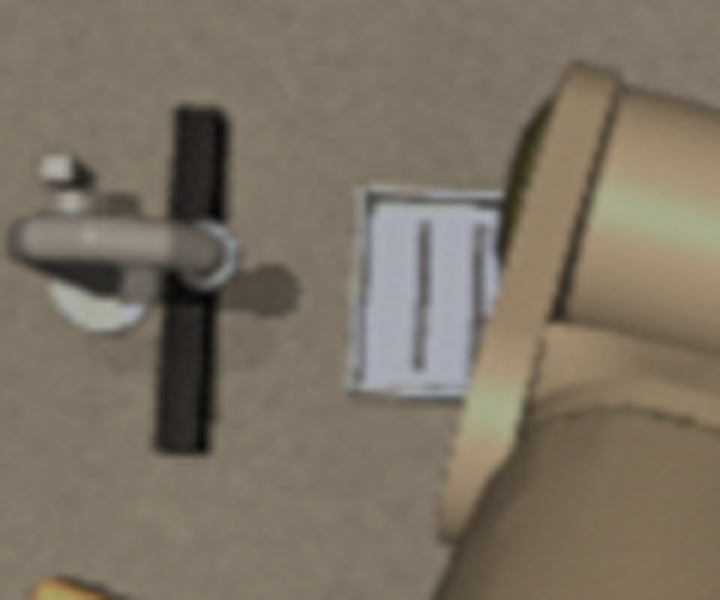

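Top crop: the tray front is at (350,390)-(362,189), parallel to the kerb's near foot at (210,452)-(228,110) and centred within about 1 mm. The rest is a straight push, slow at the end.

>>> drive_tool:
  targets:
    - [[0.6,0,0],[0,0,0],0.45]
    - [[1.4,0,0],[0,0,0],0.45]
    - [[2.2,-0.02,0],[0,0,0],0.45]
    - [[3,-0.03,0],[0,0,0],0.45]
    - [[3.8,-0.05,0],[0,0,0],0.45]
    - [[4.5,-0.05,0],[0,0,0],0.45]
    - [[5,-0.05,0],[0,0,0],0.45]
    - [[5.4,-0.05,0],[0,0,0],0.45]
    - [[5.7,-0.05,0],[0,0,0],0.45]
    - [[5.7,-0.05,0],[0,0,0],0.45]

```text
clock: 10.6
position: [0.5885, 0.0158, 0.0067]
tcp_rot: [0.729, 0.685, 0.0, -0.0]
ft_force: [0.3, 0.0, 0.8]
width: 0.0469
gripper_force: 0.0
```

>>> drive_tool:
  targets:
    - [[0.15,0,0],[0,0,0],0.45]
    - [[0.3,0,0],[0,0,0],0.45]
    - [[0.4,0,0],[0,0,0],0.45]
    - [[0.4,0,0],[0,0,0],0.45]

```text
clock: 10.93
position: [0.5888, 0.0192, 0.0068]
tcp_rot: [0.729, 0.685, 0.0, 0.0]
ft_force: [-1.0, -0.1, -0.4]
width: 0.047
gripper_force: 0.4
```

>>> drive_tool:
  targets:
    - [[0.1,0,0],[0,0,0],0.45]
    - [[0.2,0,0],[0,0,0],0.45]
    - [[0.2,0,0],[0,0,0],0.45]

```text
clock: 11.18
position: [0.5888, 0.0205, 0.0067]
tcp_rot: [0.729, 0.685, -0.0, 0.0]
ft_force: [-1.9, -5.3, 0.8]
width: 0.0469
gripper_force: 2.9
```

>>> drive_tool:
  targets:
    - [[0.1,0,0],[0,0,0],0.45]
    - [[0.15,0,0],[0,0,0],0.45]
    - [[0.15,0,0],[0,0,0],0.45]

```text
clock: 11.43
position: [0.5888, 0.0206, 0.0068]
tcp_rot: [0.729, 0.685, -0.001, 0.001]
ft_force: [-3.2, -13.2, 1.6]
width: 0.0471
gripper_force: 6.9
```

Run:
```python
from h import *
st()
im=eyes.grab_frame('top'); cr=cv2.resize(im[145:245,230:350],None,fx=6,fy=6,interpolation=cv2.INTER_CUBIC)
im=eyes.grab_frame('wrist'); g=cv2.cvtColor(im,cv2.COLOR_RGB2GRAY).astype(int)
for c in (230,250,390,410): print('col',c,[int(g[r,c]) for r in range(240,276,3)])
cv2.imwrite('pics/c8.png',np.vstack([cv2.resize(cr,(480,400)),cv2.resize(im[:200],(480,150))])[:,:,::-1])
```

```text
t 11.4333 p [0.5888 0.0206 0.0068] wash 35.1 -2.4 yang -0.062 w 0.0471 F [ -3.2 -13.2   1.6] j [-0.16  0.71  1.51 -0.    0.92 -0.1 ]
col 230 [58, 58, 58, 57, 57, 87, 115, 109, 81, 55, 10, 11]
col 250 [59, 57, 58, 57, 57, 86, 117, 109, 61, 60, 59, 56]
col 390 [56, 56, 57, 56, 55, 90, 132, 117, 59, 60, 58, 59]
col 410 [52, 57, 56, 56, 55, 88, 133, 108, 84, 84, 85, 86]
```

View pics/c8.png

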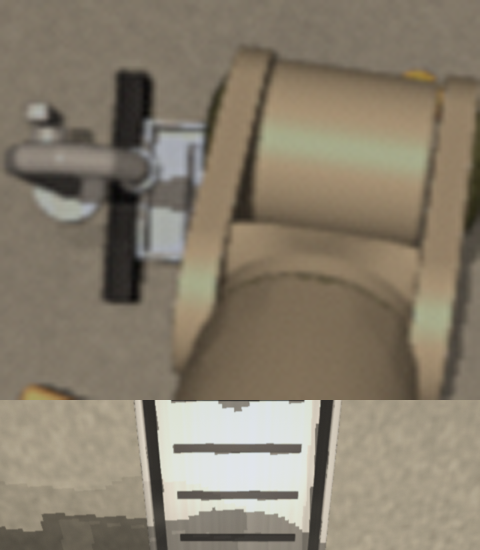

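The tray's leading end now rests along the kerb with 13 N of contact, square and centred. I'll back off and lift clear.

>>> drive_tool:
  targets:
    - [[-0.5,0,0],[0,0,0],0.45]
    - [[-1.5,0,0],[0,0,0],0.45]
    - [[-3,0,-2],[0,0,0],0.45]
    - [[-5,0,-5],[0,0,0],0.45]
    - [[-8,0,-8],[0,0,0],0.45]
    - [[-11,0,-11],[0,0,0],0.45]
    - [[-14,0,-14],[0,0,0],0.45]
    - [[-17,0,-15],[0,0,0],0.45]
    - [[-19,0,-15],[0,0,0],0.45]
    - [[-19,0,-15],[0,0,0],0.45]

```text
clock: 12.37
position: [0.5769, -0.1711, 0.1575]
tcp_rot: [0.73, 0.683, 0.0, 0.001]
ft_force: [0.2, 0.2, -0.0]
width: 0.0468
gripper_force: 0.0
```

Run:
```python
from h import *
st()
im=eyes.grab_frame('top'); traypose(); trayedges(im)
for th in ['bottle','jar','brush']: print(th,[(np.round(d['at'],1),round(d['conf'],2)) for d in eyes.landmark_of('top',th)][:1])
f=lambda P:((proj('top',P)-[230,145]+.5)*6-.5).round().tolist()
cr=cv2.resize(im[145:245,230:350],None,fx=6,fy=6,interpolation=cv2.INTER_CUBIC); cv2.imwrite('pics/c9.png',cr[:,:,::-1])
print(f([w2(110+u,v,24) for u,v in [(65,45),(65,-45),(-65,-45),(-65,45)]]))
```

```text
t 12.3667 p [ 0.5769 -0.1711  0.1575] wash -156.9 -2.5 yang -0.066 w 0.0468 F [ 0.2  0.2 -0. ] j [-0.48  0.54  1.36 -0.    1.24 -0.42]
tray [291. 191.] 0.93 c 592.2 92.7 LxW 127 88 axis 1.516
tray [452. 275.] 0.56 c 377.7 -302.2 LxW 96 48 axis 2.294
tray [401. 125.] 0.56 c 760.9 -200.8 LxW 94 67 axis 2.823
conf 0.93 x range 43.4 171.0 y range -45.3 42.7
  side 1 slope 0.0025 y at mid 41.3 39
  side -1 slope 0.0241 y at mid -42.7 39
  front slope 0.0175 x 169.0
bottle [(array([259.7, 124.8]), 0.72)]
jar [(array([294.3, 128.1]), 0.66)]
brush [(array([257. , 253.4]), 0.79)]
[[204.0, 388.0], [216.0, 180.0], [517.0, 194.0], [507.0, 403.0]]
```

```bash
python3 -c "
from rig import job; print(job.finish_job())"
```

```text
the job is handed in; nothing more can be done
None
```

The tray was pushed through the gap and is seated against the kerb: 13 N of contact before I backed off, about 1 mm off centre and square to within about 0.02 rad in the last top-camera reading. The bottle, jar and brush read within 2 px of where they started, and I handed the job in at about 12.5 s; I viewed 12 pictures, over the limit of 10.

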